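# Clear and grease a printer axis

### The job

First put both loose chunks of printed scrap from the axis plate into the scrap bin. Then take the grease gun from its holder, press its coupler squarely onto the leaning grease nipple until it snaps home, and keep pushing so that the gun's sprung nose goes in by well over half its stroke. Finish holding it like that, gun in hand and pushed on; leave the bottle, the filament spool and the screwdriver alone.

Things in the scene. Friction and masses are not known exactly. Their poses are not given: they have to be found in the camera images.
- axis: 3D-printer axis under service, fixed to the bench: a low aluminium bed 110 x 320 mm (own x by own y) with a dark steel plate 110 x 260 mm on it, flat top 55 mm above the bench; black end blocks reach 53 mm. Origin on the bench under its centre; z up. Its yaw varies by up to 0.45 rad. Leave it where it is.
- nipple: brass grease nipple on an aluminium boss (26 mm diameter) in the middle of the axis plate, fixed. It leans 28 degrees from vertical, towards the axis' own -x. Own z runs outwards along the nipple; origin in the plate's top face. A 16 mm ball head, centre 35 mm out along own z, on a 9 mm neck; an 18 mm flange under the neck ends 18 mm out.
- ball (a point): centre of the nipple's 16 mm ball head; its z runs along the nipple, outwards. The ball's top is 39 mm above the plate.
- gun_grip (a point): centre of the grease gun's blue square grip, 32 x 32 mm with flats along own x and y, 48 mm long along own z (up the gun). Loose; the gun stands nose down in its holder and lifts straight out. From here a black cap ends at +30 mm, and a black collar of 52 mm diameter spans -32 to -24 mm: fingertips may rest and push on its top.
- gun: the whole grease gun, about 0.4 kg, 122 mm long, straight; origin at the coupler's mouth (its lower end, 92 mm below gun_grip), z up along the gun. From the mouth: sprung steel nose of 28 mm diameter to 38 mm, aluminium barrel of 38 mm diameter to 60 mm, collar to 68 mm, grip to 116 mm, cap to 122 mm. Any turn about its length fits the nipple.
- coupler_seat (a point): point on the gun's axis where the ball head's centre lies once snapped home: 14.6 mm inside the mouth, 77.4 mm below gun_grip with the nose out; z up the gun. The mouth is a funnel, 26 mm narrowing to 18 mm. Four sprung jaws touch the ball about 13 mm short of the seat, ride over it against 5 to 12 N, then pull it home and shut behind it at the seat.
- gun_nose (a joint): how far the gun's nose is pushed into the gun, m: 0 out, 0.014 fully in. Its spring takes 9 N to start and 0.6 N more per mm (17 N fully in). Pushing the gun on along the nipple after the snap drives it in.
- holder: fixed holder: a black foot, 100 mm diameter, with a red upright tube 54 mm outside and 44 mm inside diameter, rim 70 mm above the bench; the gun hangs in it by its collar. Origin on the bench under the tube.
- bin: open grey scrap bin, fixed, 150 x 130 mm (own x by own y), 70 mm high, walls and floor 4 mm. Origin on the bench under its centre. Bin and holder stand one on the robot's left and one on its right; which is which varies.
- scrap_a_mid (a point): loose orange chunk of printed plastic, 28 mm along own x, 44 mm along own y, 26 mm high (14 mm at its thin end), 30 g, lying on the axis plate to one side of the nipple; centre point 12 mm above its underside, z up
- scrap_b_mid (a point): loose green U-shaped chunk of printed plastic, 28 mm along own x, 44 mm along own y, 24 mm high at both ends, 10 mm in the middle, 25 g, lying on the axis plate on the nipple's other side; centre point 12 mm above its underside, z up
- bottle: bystander: clear water bottle with a red cap, 62 mm diameter, 170 mm tall, standing on the bench; origin under its centre
- spool: bystander: orange filament spool (sample size) lying flat, 110 mm diameter, 50 mm high; origin under its centre
- screwdriver: bystander: blue screwdriver lying on the bench beyond the axis, along its own x, about 200 mm long
Mind the look-alikes: they are no part of the job. What is shaped like the part that bears scrap_a_mid but purple is not meant.

How it is judged:
By the outcome, as a careful person would: the job done as asked, in the order asked, and still so for the second after the job is handed in, while the arm keeps its last pose, push and grip.
It also fails if it takes over 58 s, if anything falls off the work surface, if the arm or the gripper's body presses on something with over 40 N, if the wrist force passes 120 N, or if a joint passes its speed limit or range.

### The arm

A 7-joint arm with a two-finger parallel gripper is mounted at the origin on the work surface. World frame = base frame: x ahead of the robot, y to its left, z up, the work surface at z = 0. Lengths are in mm, angles in degrees, forces in N, time in s.
With the tool pointing down it reaches from about 400 to 900 mm from the base axis. Payload 5.5 kg.
Tool frame: the origin (TCP) lies at the centre of the arm's flange, where the gripper is bolted on; the fingertips stand 173 mm ahead of it and the grasp point (between the pads) lies 155 mm ahead of it (r.grasp_offset is the distance from the TCP to the grasp point, in mm); z points along the fingers, y is the line along which they close (so a half turn about z gives the same grasp; the last joint's range is limited). The gripper opens to 85 mm and grips with 20 to 120 N. Pads are 22 mm wide; open, the fingers measure 114 mm over their backs; the gripper's body (76 mm by 85 mm) begins 54 mm behind the grasp point. The pads swing forward as they close: fully open they stand 13 mm farther back than shut.
Start: joints at [-52.471, 28.699, -24.465, 88.831, 12.651, 65.22, -12.049], TCP at [248.172, 600.755, 404.71] pointing down, gripper open.
Joint ranges: [-164.97, 164.97], [-17.58, 116.51], [-87.97, 89.64], [11.32, 138.91], [-80.73, 260.73], [10.89, 115.49], [-147.41, 147.41]. Speed limits (degrees/s): [147.25, 147.25, 180, 180, 180, 180, 180].

### API

Orientations are given as [roll, pitch, yaw] about the fixed x, y, z axes, in that order (R = Rz(yaw) Ry(pitch) Rx(roll)).
In Python, from bench import r gives the robot as it stands.
- The arm moves only by the tool step_arm, never from a script. Its argument "rows" is a list of rows, each a list of 4 numbers: the shift along the tool's x, y, z in mm, then the turn about the tool's z in degrees. A call has 1 to 20 rows; each row is the pose to reach, as a shift and turn from the pose commanded when the call began, along the tool's axes at that moment; what a row does not reach only later rows make up. A row lasts 1/12 s, in which the tool goes at most 41.7 mm and 7.16 degrees, less where a joint would pass 70% of its speed; a pose out of reach is approached as far as the arm can. A call with a gripper value outside its range is refused whole. "grip" is the gripper's target within -1 to 1 (fully open at 1, half-way at 0, shut at -1), set as the call begins (left out, the last holds). The fingers move at their own pace and stop on an object; "grip_force" is the grip in N (left out, the last holds). Time passes only in rows, so rows that repeat a pose let the fingers close. It gives the time, the measured TCP pose, the force, the opening and the grip force at its end, in the units of the state.
- r.read_state(): the state, without advancing time (a new reading comes with each control period).
- r.read_camera(name): name is "side" or "top" or "wrist"; returns a dict with "img" (400x640x3 uint8, blue, green, red), "camera_matrix" (3x3 intrinsics, pixels), "eye" and "rotation" of the camera in the world. Camera axes: x right, y down, z forward; pixel columns grow to the right and rows downward; lengths in mm; the calibration is good to about 2 mm. A picture is of the moment at which its call begins. There is no depth.
- r.close_job(): hands the job in; it is judged then, once.
Trained networks look in a picture, given as the dict that the camera call returned (one of the last four; its "shot" number tells which), for a name from the list of things; names that differ only in an ending like _2 or _b are one class to them, and where a whole thing is asked for, a point or a joint stands for the part that bears it (a point fixed in the world has none). Each returns a list of dicts, best first, with "score" (0 to 1); they miss things now and then, are a little off and sometimes report something else, mostly with a low value. They report only what shows in the picture. A call takes as long as a camera call. They do not tell look-alikes from the thing itself.
- r.recognise(picture, target): "box" ([left, top, right, bottom] in pixels, round what is visible of it).
- r.outline_of(picture, target): "region" (400x640 bool, what is visible of it) and "box" ([left, top, right, bottom] in pixels, round what is visible of it).
- r.place_of(picture, target): "uv" ([column, row] in pixels: a listed point, or the origin of a listed thing).
The state is a dict: "t": time; "joint_pos": joint angles; "joint_vel": joint speeds; "tau": joint torques, N m; "position": TCP position; "ee_rot": TCP orientation; "ft_force": force on the tool from outside, world axes, zero at the start; "ft_torque": the same for the moment, N m; "opening": finger opening in mm; "grip_force": force on a finger pad.
Only numpy, scipy, OpenCV 4.12 (cv2) and the standard library are available. Lean on these libraries where they do the work, as an engineer would, in place of code of your own. Each camera call takes 0.05 s, during which the arm holds its last target. There are 200 camera calls.

## Working session

There is one attempt and no reset: what is moved stays moved. The work goes in short steps, Python scripts to look and compute and a tool call to move; the robot and the scene stay as the last step left them, time stands still between calls to the robot, and variables do not carry over. Pictures are saved under pics/ and viewed, at most 10 in all, crops included, and the job is handed in when it is done.

Besides the shell and the picture viewer there is one more tool, called after "Request:" by a JSON object that holds its "api" and its "payload", one argument or row to a line. step_arm: Moves the arm, as the interface text tells. Its arguments: {"type":"object","properties":{"rows":{"type":"array"},"grip":{"type":"number"},"grip_force":{"type":"number"}},"required":["rows"]}

```bash
ls; mkdir -p pics; cat > h.py <<'E'
import numpy as np, cv2
from scipy.spatial.transform import Rotation as R
from bench import r
def ray(p,uv):
    d=np.linalg.inv(p["camera_matrix"])@[uv[0],uv[1],1.]
    d=np.array(p["rotation"])@d
    return np.array(p["eye"],float),d/np.linalg.norm(d)
def tri(obs):
    A=np.zeros((3,3));b=np.zeros(3)
    for p,uv in obs:
        e,d=ray(p,uv);M=np.eye(3)-np.outer(d,d);A+=M;b+=M@e
    x=np.linalg.solve(A,b)
    res=[np.linalg.norm((np.eye(3)-np.outer(ray(*o)[1],ray(*o)[1]))@(x-ray(*o)[0])) for o in obs]
    return x,np.round(res,1)
def onz(p,uv,z):
    e,d=ray(p,uv);return e+d*(z-e[2])/d[2]
def proj(p,x):
    q=np.array(p["rotation"]).T@(np.asarray(x,float)-p["eye"]);q=p["camera_matrix"]@q;return q[:2]/q[2]
E
python3 - <<'E'
from h import *
s=r.read_state();print({k:np.round(v,2) for k,v in s.items()})
P={n:r.read_camera(n) for n in("side","top","wrist")}
for n,p in P.items():
    cv2.imwrite(f"pics/{n}0.png",p["img"]);print(n,np.round(p["eye"]),np.round(p["rotation"],2).tolist(),p["camera_matrix"][0][0])
    for t in("axis","ball","nipple","gun_grip","gun","coupler_seat","holder","bin","scrap_a_mid","scrap_b_mid","bottle","spool","screwdriver"):
        print(n,t,[(np.round(d["uv"]).tolist(),round(d["score"],2)) for d in r.place_of(p,t)[:3]])
cv2.imwrite("pics/all0.png",np.vstack([cv2.resize(P["side"]["img"],(480,300)),cv2.resize(P["top"]["img"],(480,300))]))
E
```

```text
pics
{'t': np.float64(0.0), 'joint_pos': array([-52.47,  28.75, -24.45,  88.89,  12.65,  65.22, -12.05]), 'joint_vel': array([-0.08, -0.12, -0.06, -0.02, -0.07, -0.04, -0.07]), 'tau': array([ 0.000e+00, -5.695e+01, -5.820e+00, -2.809e+01,  1.000e-02,
        1.000e-02,  0.000e+00]), 'position': array([248.12, 600.38, 403.66]), 'ee_rot': array([-179.89,   -0.  ,  157.55]), 'ft_force': array([-0.78, -0.29, -0.43]), 'ft_torque': array([ 0.01, -0.06, -0.01]), 'grip_force': np.float64(0.0), 'opening': np.float64(85.34)}
side [406. 588. 712.] [-135.56, 1.0, -162.08] 382.21651672226704
side axis [([343.0, 216.0], 0.58)]
side ball [([405.0, 126.0], 0.6), ([344.0, 191.0], 0.5)]
side nipple [([331.0, 195.0], 0.52)]
side gun_grip [([407.0, 123.0], 0.9)]
side gun [([406.0, 147.0], 0.97)]
side coupler_seat []
side holder [([399.0, 155.0], 0.7)]
side bin [([351.0, 380.0], 0.63), ([350.0, 171.0], 0.61)]
side scrap_a_mid [([299.0, 171.0], 0.66), ([334.0, 199.0], 0.66), ([408.0, 202.0], 0.6)]
side scrap_b_mid [([338.0, 220.0], 0.51)]
side bottle [([268.0, 337.0], 0.97), ([407.0, 126.0], 0.62)]
side s
[... 299 characters left out ...]
.92)]
top gun [([455.0, 254.0], 0.93)]
top coupler_seat []
top holder [([450.0, 255.0], 0.68)]
top bin [([194.0, 260.0], 0.76)]
top scrap_a_mid [([379.0, 208.0], 0.78), ([322.0, 268.0], 0.72), ([384.0, 156.0], 0.62)]
top scrap_b_mid [([451.0, 254.0], 0.52), ([456.0, 256.0], 0.38)]
top bottle [([209.0, 195.0], 0.81)]
top spool []
top screwdriver [([331.0, 138.0], 0.92), ([450.0, 256.0], 0.45)]
wrist [171. 633. 373.] [161.19, 0.11, 67.5] 330.68020364108617
wrist axis []
wrist ball []
wrist nipple []
wrist gun_grip []
wrist gun []
wrist coupler_seat []
wrist holder []
wrist bin [([206.0, 354.0], 0.79)]
wrist scrap_a_mid []
wrist scrap_b_mid []
wrist bottle []
wrist spool []
wrist screwdriver []
```

```bash
python3 - <<'E'
s=open('h.py').read()
s=s.replace('np.array(p["rotation"])','rot(p)').replace('def ray','def rot(p): return R.from_euler("xyz",p["rotation"],degrees=True).as_matrix()\ndef ray')
open('h.py','w').write(s)
E
python3 - <<'E'
from h import *
p=r.read_camera("top");print(np.shape(p["rotation"]));print(proj(p,[600,0,0]))
E
```

```text
(3,)
[322.60648602 202.74386987]
```

View pics/side0.png

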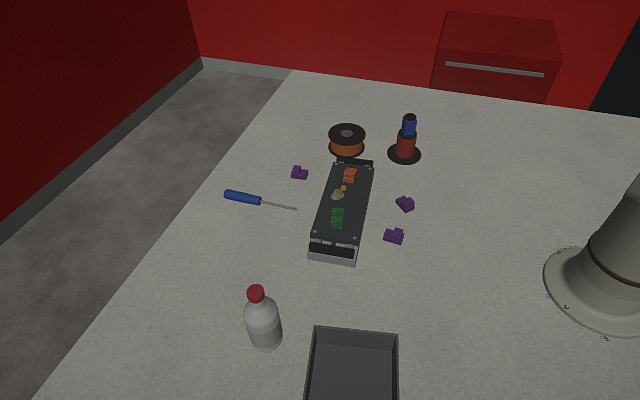

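View pics/top0.png

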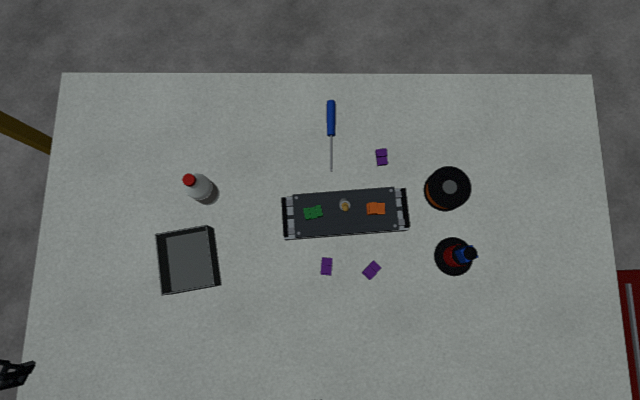

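The top view shows orange scrap_a at about (376,208) and green scrap_b at about (313,212), both on the plate. The nipple is at (344,205), the gun in its holder at (460,254) and the bin at (188,260). The purple chunks at (382,157), (327,266) and (372,270) are look-alikes lying on the bench. Scrap_a is the orange one, which matches the colour and the position on the plate.

```bash
cat >> h.py <<'E'
def blob(p,lo,hi,box=None,minarea=20):
    m=cv2.inRange(cv2.cvtColor(p["img"],cv2.COLOR_BGR2HSV),lo,hi)
    if box:
        k=np.zeros_like(m);k[box[1]:box[3],box[0]:box[2]]=1;m=m*k
    n,l,st,c=cv2.connectedComponentsWithStats(m)
    i=1+np.argmax(st[1:,4]) if n>1 else 0
    return (c[i],st[i,4],l==i) if n>1 and st[i,4]>=minarea else None
def rect(p,m,z):
    ys,xs=np.nonzero(m);q=np.array([onz(p,(x,y),z)[:2] for x,y in zip(xs,ys)],np.float32)
    return cv2.minAreaRect(q)
OR=((5,150,90),(20,255,255));GR=((50,100,40),(80,255,255))
E
python3 - <<'E'
from h import *
P={n:r.read_camera(n) for n in("side","top")}
t,s=P["top"],P["side"]
for nm,c,bt,bs in(("a",OR,(355,190,395,225),(335,165,362,185)),("b",GR,(295,195,335,230),(320,200,350,235))):
    a=blob(t,*c,bt);b=blob(s,*c,bs);print(nm,a[:2],b[:2],tri([(t,a[0]),(s,b[0])]),rect(t,a[2],74))
print("ball",tri([(t,(343,204)),(s,(344,190))]))
# axis plate rect from top: corners by eye, refine
g=cv2.cvtColor(t["img"],cv2.COLOR_BGR2GRAY)
m=(g<75).astype(np.uint8);m[:180]=0;m[245:]=0;m[:,:275]=0;m[:,415:]=0
m=cv2.morphologyEx(m,cv2.MORPH_CLOSE,np.ones((7,7)))
print("axis",rect(t,m>0,55))
for n in P:
  o=r.outline_of(P[n],"axis");print(n,[(d["box"],d["score"]) for d in o[:2]])
  if n=="top":print(rect(t,o[0]["region"],50))
print("gun",tri([(t,(466,254)),(s,(407,123))]))
for z in (0,): print("holder base",onz(t,(454,257),z),onz(s,(404,154),z))
for d in r.outline_of(t,"bin")[:1]:print("bin rim",rect(t,d["region"],70),d["box"])
cv2.imwrite("pics/z0.png",np.hstack([cv2.resize(t["img"][180:260,270:490],None,fx=3.5,fy=3.5,interpolation=2)]))
E
```

```text
a (array([375.52020202, 207.71717172]), np.int32(198)) (array([348.98159509, 174.69325153]), np.int32(163)) (array([ 577.12197776, -132.26010138,   60.92354513]), array([0.2, 0.2])) ((575.6671752929688, -130.5784454345703), (27.482131958007812, 42.37649154663086), 0.46445026993751526)
b (array([312.46296296, 211.73611111]), np.int32(216)) (array([336.82520325, 217.99593496]), np.int32(246)) (array([564.30537365,  24.7220774 ,  65.75392379]), array([0.8, 0.8])) ((563.5443725585938, 24.57926368713379), (30.56621551513672, 45.65985870361328), 13.19370174407959)
ball (array([574.90419127, -50.60618948,  84.3854004 ]), array([6.9, 6.9]))
axis ((565.798828125, -55.632904052734375), (113.83717346191406, 315.4727478027344), 4.937885284423828)
side [([307.3, 158.1, 372.9, 263.5], 0.64)]
top [([281.9, 184.7, 411.4, 240.3], 0.94), ([306.8, 205.9, 321.1, 220.6], 0.37)]
((566.8102416992188, -56.92832946777344), (116.34265899658203, 318.27642822265625), 4.721516132354736)
gun (array([ 464.58057539, -334.23466294,  108.16595958]), array([2.6, 2.6]))
holder base [ 460.71315313 -339.54912249    0.        ] [ 460.96509686 -336.01256668    0.        ]
bin rim ((445.6097717285156, 326.82257080078125), (152.25787353515625, 146.89523315429688), 10.701166152954102) [157.4, 228.2, 223.1, 297.9]
```

View pics/z0.png

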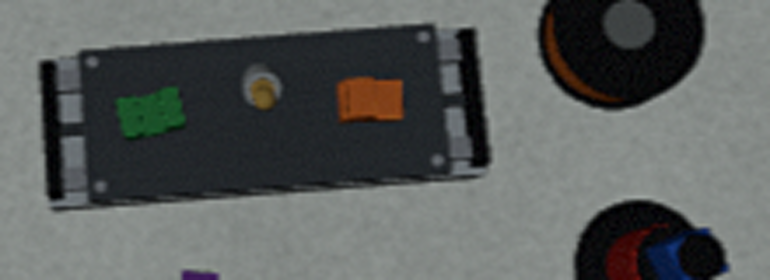

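```bash
cat >> h.py <<'E'
def go(target,yaw=None):
    s=r.read_state();Rm=R.from_euler("xyz",s["ee_rot"],degrees=True).as_matrix()
    d=Rm.T@(np.array(target,float)-s["position"])
    t=0 if yaw is None else -((yaw-s["ee_rot"][2]+180)%360-180)
    print("row",np.round(d,1).tolist(),round(t,1),"t",round(float(s["t"]),2),"ee",np.round(s["ee_rot"],1),"j7",np.round(s["joint_pos"][6]))
E
python3 -c "
from h import *
go([563,45,330],97)"
```

```text
row [-503.2, -393.5, 74.7] 60.6 t 2.4 ee [180.   -0.  157.6] j7 -12.0
```

Request:
{"api": "step_arm", "payload": {
  "rows": [
    [-503,-393.5,74.7,60.6],
    [-503,-393.5,74.7,60.6],
    [-503,-393.5,74.7,60.6],
    [-503,-393.5,74.7,60.6],
    [-503,-393.5,74.7,60.6],
    [-503,-393.5,74.7,60.6],
    [-503,-393.5,74.7,60.6],
    [-503,-393.5,74.7,60.6],
    [-503,-393.5,74.7,60.6],
    [-503,-393.5,74.7,60.6],
    [-503,-393.5,74.7,60.6],
    [-503,-393.5,74.7,60.6],
    [-503,-393.5,74.7,60.6],
    [-503,-393.5,74.7,60.6],
    [-503,-393.5,74.7,60.6],
    [-503,-393.5,74.7,60.6],
    [-503,-393.5,74.7,60.6],
    [-503,-393.5,74.7,60.6],
    [-503,-393.5,74.7,60.6]
  ],
  "grip": 1,
  "grip_force": 40
}}

```text
t: 3.98
position: [562.4, 46.2, 329.9]
ee_rot: [-180.0, -0.1, 97.0]
ft_force: [0.3, 1.0, 0.3]
opening: 85.4
grip_force: 0.0
```

```bash
python3 - <<'E'
from h import *
w=r.read_camera("wrist")
cv2.imwrite("pics/w1.png",w["img"]);cv2.imwrite("/tmp/w1.png",w["img"])
import pickle;pickle.dump(w,open("/tmp/w1.pkl","wb"))
b=blob(w,*GR);print(b[:2],onz(w,b[0],67),rect(w,b[2],79));a=blob(w,*OR);print(a and (a[:2],onz(w,a[0],67),rect(w,a[2],78)))
print("ball",[(d["uv"],d["score"]) for d in r.place_of(w,"ball")[:2]],[onz(w,d["uv"],86) for d in r.place_of(w,"ball")[:1]])
for n in("scrap_b_mid","scrap_a_mid"):print(n,[(d["uv"],round(d["score"],2),onz(w,d["uv"],67)) for d in r.place_of(w,n)[:2]])
E
```

```text
(array([320.58319468, 227.81281198]), np.int32(2404)) [563.36776397  25.1737024   67.        ] ((562.7540283203125, 29.540321350097656), (28.002864837646484, 51.290138244628906), 14.073902130126953)
((array([314.74688797, 362.9813278 ]), np.int32(482)), array([ 573.9997774 , -106.92647495,   67.        ]), ((572.8715209960938, -96.16694641113281), (26.259878158569336, 18.22295570373535), 1.4150238037109375))
ball [([340.3, 302.2], 0.3)] [array([584.86743365, -26.23734399,  86.        ])]
scrap_b_mid [([318.1, 227.2], 0.59, array([561.41409058,  25.45266355,  67.        ]))]
scrap_a_mid [([179.2, 223.2], 0.9, array([455.62553784,  15.88894858,  67.        ])), ([312.9, 383.3], 0.69, array([ 575.02845756, -130.81731207,   67.        ]))]
```

View pics/w1.png

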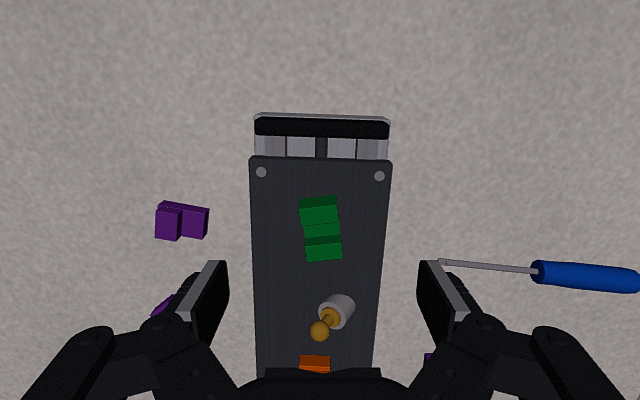

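Green scrap_b sits at (321,228), yawed about 13.5°. The nipple is at (330,320), the orange edge at (314,362), and the purple look-alikes are on the bench.

```bash
python3 -c "
from h import *
go([563,25,229.5],103.5)"
```

```text
row [-21.5, -2.2, 100.8] -6.4 t 4.23 ee [180.   -0.   97.1] j7 -0.0
```

Request:
{"api": "step_arm", "payload": {
  "rows": [
    [-21.5,-2.2,40,-6.4],
    [-21.5,-2.2,75,-6.4],
    [-21.5,-2.2,92,-6.4],
    [-21.5,-2.2,100.8,-6.4],
    [-21.5,-2.2,100.8,-6.4]
  ]
}}

```text
t: 4.65
position: [562.2, 24.0, 227.3]
ee_rot: [-179.8, -0.1, 103.4]
ft_force: [-0.4, 0.1, 0.3]
opening: 85.5
grip_force: 0.0
```

Request:
{"api": "step_arm", "payload": {
  "rows": [
    [0,0,0,0],
    [0,0,0,0],
    [0,0,0,0],
    [0,0,0,0],
    [0,0,0,0],
    [0,0,0,0],
    [0,0,0,0],
    [0,0,0,0]
  ],
  "grip": -1,
  "grip_force": 40
}}

```text
t: 5.32
position: [564.0, 23.5, 230.5]
ee_rot: [179.9, 0.0, 103.4]
ft_force: [-0.1, -0.3, 6.9]
opening: 27.4
grip_force: 40.5
```

```bash
python3 -c "
from h import *
t=r.read_camera('top');c=[(155,234),(208,227),(162,294),(214,285)]
c=[onz(t,q,70)[:2] for q in c];print(np.round(c),np.mean(c,0))
go([450,325,300])"
```

```text
[[506. 412.]
 [524. 282.]
 [362. 382.]
 [384. 259.]] [444.09781495 333.56009709]
row [319.6, -41.0, -69.6] 0 t 5.37 ee [179.9   0.  103.4] j7 8.0
```

```bash
python3 -c "
from h import *
go([446,334,290])"
```

```text
row [329.3, -42.9, -59.6] 0 t 5.37 ee [179.9   0.  103.4] j7 8.0
```

Request:
{"api": "step_arm", "payload": {
  "rows": [
    [0,0,-40,0],
    [20,-3,-60,0],
    [60,-8,-60,0],
    [100,-13,-60,0],
    [140,-18,-60,0],
    [180,-23,-60,0],
    [220,-28,-60,0],
    [260,-34,-60,0],
    [300,-39,-60,0],
    [325,-42,-40,0],
    [329,-43,-10,0],
    [329,-43,-2,0],
    [329,-43,-2,0]
  ]
}}

```text
t: 6.45
position: [444.0, 332.6, 228.7]
ee_rot: [-179.7, 0.2, 103.4]
ft_force: [0.1, -1.0, 0.2]
opening: 26.8
grip_force: 39.7
```

Request:
{"api": "step_arm", "payload": {
  "rows": [
    [0,0,0,0],
    [0,0,0,0],
    [0,0,0,0],
    [0,0,-30,0],
    [0,0,-68,0]
  ],
  "grip": 0.2
}}

```text
t: 6.87
position: [444.9, 331.8, 298.1]
ee_rot: [-179.7, 0.1, 103.3]
ft_force: [-0.1, 0.4, -0.5]
opening: 51.5
grip_force: 0.0
```

```bash
python3 - <<'E'
from h import *
go([575,-112,320],92.5)
t=r.read_camera("top");b=blob(t,*GR);print(b[:2]);print(onz(t,b[0],15))
E
```

```text
row [-461.9, 24.8, -20.8] 10.8 t 6.87 ee [-1.797e+02  1.000e-01  1.033e+02] j7 -29.0
(array([191.91891892, 259.83783784]), np.int32(185))
[445.99728939 333.20197943  15.        ]
```

Green is in the bin. Next is orange.

Request:
{"api": "step_arm", "payload": {
  "rows": [
    [-462,24.8,-20.8,10.8],
    [-462,24.8,-20.8,10.8],
    [-462,24.8,-20.8,10.8],
    [-462,24.8,-20.8,10.8],
    [-462,24.8,-20.8,10.8],
    [-462,24.8,-20.8,10.8],
    [-462,24.8,-20.8,10.8],
    [-462,24.8,-20.8,10.8],
    [-462,24.8,-20.8,10.8],
    [-462,24.8,-20.8,10.8],
    [-462,24.8,-20.8,10.8],
    [-462,24.8,-20.8,10.8],
    [-462,24.8,-20.8,10.8],
    [-462,24.8,-20.8,10.8]
  ],
  "grip": 1
}}

```text
t: 8.08
position: [576.2, -111.3, 320.8]
ee_rot: [179.9, -0.0, 92.4]
ft_force: [0.1, -0.0, -0.4]
opening: 85.1
grip_force: 0.0
```

```bash
python3 - <<'E'
from h import *
import pickle
w=r.read_camera("wrist");pickle.dump(w,open("/tmp/w2.pkl","wb"))
cv2.imwrite("pics/w2.png",w["img"])
a=blob(w,*OR,(240,120,400,330));print(a[:2],onz(w,a[0],67),rect(w,a[2],78))
w1=pickle.load(open("/tmp/w1.pkl","rb"))
for n in("scrap_a_mid","ball","gun_grip","holder","gun"):print(n,[(d["uv"],round(d["score"],2),onz(w,d["uv"],67)) for d in r.place_of(w,n)[:2]])
E
```

```text
(array([319.4359085 , 227.15451014]), np.int32(2317)) [ 574.82325563 -127.99006821   67.        ] ((574.5916748046875, -123.96824645996094), (27.777666091918945, 45.58298873901367), 3.272050619125366)
scrap_a_mid [([149.7, 190.3], 0.93, array([ 453.48011588, -104.29698742,   67.        ])), ([481.3, 233.4], 0.86, array([ 695.23810073, -128.2352121 ,   67.        ]))]
ball [([319.1, 129.6], 0.86, array([571.89120906, -56.8621502 ,  67.        ]))]
gun_grip []
holder [([213.2, 364.4], 0.57, array([ 488.12633586, -260.91882388,   67.        ]))]
gun []
```

View pics/w2.png

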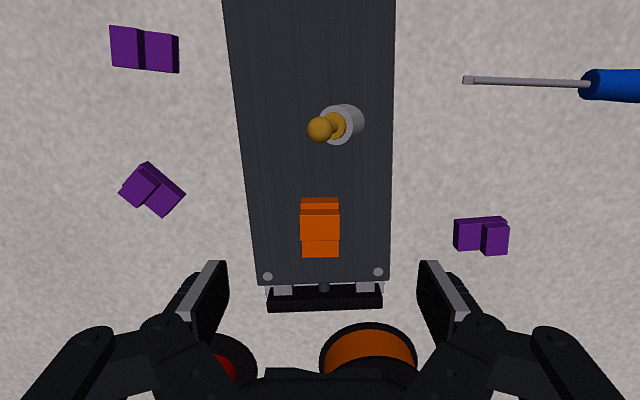

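Orange scrap_a at (320,227) lies on the plate and is roughly square to the tool. Purple look-alikes are on the bench at (145,48), (152,189) and (482,236). The ball head is at (319,129).

```bash
python3 -c "
from h import *
go([575,-129,229.5])"
```

```text
row [-20.2, -2.2, 90.6] 0 t 8.38 ee [180.   -0.   92.7] j7 13.0
```

Request:
{"api": "step_arm", "payload": {
  "rows": [
    [-20,-2,40,0],
    [-20,-2,70,0],
    [-20,-2,85,0],
    [-20,-2,90.5,0],
    [-20,-2,90.5,0]
  ]
}}

```text
t: 8.8
position: [574.5, -129.3, 227.9]
ee_rot: [-179.8, -0.1, 92.6]
ft_force: [0.2, 0.7, 0.7]
opening: 85.4
grip_force: 0.0
```

Request:
{"api": "step_arm", "payload": {
  "rows": [
    [0,0,0,0],
    [0,0,0,0],
    [0,0,0,0],
    [0,0,0,0],
    [0,0,0,0],
    [0,0,0,0],
    [0,0,0,0]
  ],
  "grip": -1,
  "grip_force": 40
}}

```text
t: 9.38
position: [575.8, -130.3, 230.7]
ee_rot: [179.9, 0.0, 92.6]
ft_force: [-0.8, 0.4, 6.1]
opening: 27.4
grip_force: 40.8
```

```bash
python3 -c "
from h import *
go([446,330,290])"
```

```text
row [465.7, -109.0, -59.7] 0 t 9.38 ee [179.9   0.   92.6] j7 16.0
```

Request:
{"api": "step_arm", "payload": {
  "rows": [
    [0,0,-40,0],
    [5,-1,-75,0],
    [45,-10,-80,0],
    [85,-20,-80,0],
    [125,-29,-80,0],
    [165,-39,-80,0],
    [205,-48,-80,0],
    [245,-57,-80,0],
    [285,-67,-80,0],
    [325,-76,-80,0],
    [365,-85,-80,0],
    [405,-95,-80,0],
    [440,-103,-70,0],
    [463,-109,-40,0],
    [466,-109,-10,0],
    [466,-109,-2,0],
    [466,-109,-2,0]
  ]
}}

```text
t: 10.8
position: [444.2, 329.2, 228.9]
ee_rot: [-179.7, 0.2, 92.6]
ft_force: [-0.9, -1.4, -0.0]
opening: 27.2
grip_force: 40.0
```

Request:
{"api": "step_arm", "payload": {
  "rows": [
    [0,0,0,0],
    [0,0,0,0],
    [0,0,0,0],
    [0,0,-30,0],
    [0,0,-70,0],
    [0,0,-100,0],
    [0,0,-120,0]
  ],
  "grip": 0.2
}}

```text
t: 11.38
position: [446.8, 330.3, 356.6]
ee_rot: [179.7, -0.2, 92.5]
ft_force: [0.3, 1.6, 0.9]
opening: 51.2
grip_force: 0.0
```

```bash
python3 - <<'E'
from h import *
import pickle
t=r.read_camera("top");print("gr",blob(t,*GR)[:2]);a=blob(t,*OR,(150,220,230,300));print("or",a and a[:2], a and onz(t,a[0],20))
BL=((105,120,50),(125,255,255))
b=blob(t,*BL,(430,230,500,280));print("blue top",b[:2],onz(t,b[0],115))
s=r.read_camera("side");c=blob(s,*BL,(390,100,430,150));print("side",c[:2],tri([(t,b[0]),(s,c[0])]))
go([462,-316,350],100);go([462,-337,350],180)
# axis yaw / ball from w1,w2 wrist images
w1=pickle.load(open("/tmp/w1.pkl","rb"));w2=pickle.load(open("/tmp/w2.pkl","rb"))
BR=((12,100,60),(28,255,255))
for w,bx in((w1,(300,290,360,345)),(w2,(300,105,362,150))):
    m=cv2.inRange(cv2.cvtColor(w["img"],cv2.COLOR_BGR2HSV),*BR);k=np.zeros_like(m);k[bx[1]:bx[3],bx[0]:bx[2]]=1
    ys,xs=np.nonzero(m*k);print(xs.min(),xs.max(),ys.min(),ys.max(),len(xs))
o1,o2=(319.5,330.5),(319.5,130)
print("ball",tri([(w1,o1),(w2,o2)]))
E
```

```text
Traceback (most recent call last):
TypeError: 'NoneType' object is not subscriptable
```

```bash
python3 - <<'E'
from h import *
go([462,-337,390],60)
E
```

```text
row [-667.8, -14.1, -34.8] 32.5 t 11.43 ee [179.4  -0.4  92.5] j7 -38.0
```

Request:
{"api": "step_arm", "payload": {
  "rows": [
    [-668,-7,-35,32.5],
    [-668,-7,-35,32.5],
    [-668,-7,-35,32.5],
    [-668,-7,-35,32.5],
    [-668,-7,-35,32.5],
    [-668,-7,-35,32.5],
    [-668,-7,-35,32.5],
    [-668,-7,-35,32.5],
    [-668,-7,-35,32.5],
    [-668,-7,-35,32.5],
    [-668,-7,-35,32.5],
    [-668,-7,-35,32.5],
    [-668,-7,-35,32.5],
    [-668,-7,-35,32.5],
    [-668,-7,-35,32.5],
    [-668,-7,-35,32.5],
    [-668,-7,-35,32.5],
    [-668,-7,-35,32.5],
    [-668,-7,-35,32.5]
  ],
  "grip": 1
}}

```text
t: 13.02
position: [467.7, -337.5, 387.0]
ee_rot: [180.0, -0.1, 60.0]
ft_force: [0.9, 0.6, 0.0]
opening: 85.5
grip_force: 0.0
```

```bash
python3 - <<'E'
from h import *
import pickle
t=r.read_camera("top");s=r.read_camera("side");w=r.read_camera("wrist")
pickle.dump((t,s,w),open("/tmp/g.pkl","wb"));cv2.imwrite("pics/w3.png",w["img"])
for n,c in(("gr",GR),("or",OR)):
    a=blob(t,*c,(150,220,230,300));print(n,a and (a[:2],onz(t,a[0],20)))
for n in("gun_grip","gun","holder"):print(n,[(d["uv"],round(d["score"],2),onz(w,d["uv"],102)) for d in r.place_of(w,n)[:2]])
go([462,-337,390])
w1=pickle.load(open("/tmp/w1.pkl","rb"));w2=pickle.load(open("/tmp/w2.pkl","rb"))
BR=((10,100,60),(28,255,255))
for w,bx in((w1,(300,290,360,345)),(w2,(300,105,362,150))):
    m=cv2.inRange(cv2.cvtColor(w["img"],cv2.COLOR_BGR2HSV),*BR)[bx[1]:bx[3],bx[0]:bx[2]]
    ys,xs=np.nonzero(m);print(xs.min()+bx[0],xs.max()+bx[0],ys.min()+bx[1],ys.max()+bx[1],len(xs))
print("ball",tri([(w1,(319.5,330.5)),(w2,(319.5,130))]))
E
```

```text
gr None
or ((array([191.05649718, 258.97175141]), np.int32(177)), array([447.94940443, 333.99389506,  20.        ]))
gun_grip [([318.6, 194.6], 0.77, array([ 464.36371868, -335.10306141,  102.        ]))]
gun [([317.9, 168.4], 0.92, array([ 474.83949993, -315.93690704,  102.        ]))]
holder [([318.4, 165.6], 0.58, array([ 476.31940933, -314.17344781,  102.        ]))]
row [-4.3, -5.3, -3.4] 0 t 13.32 ee [180.   -0.   60.2] j7 12.0
310 340 307 341 616
307 346 112 141 867
ball (array([572.1994038 , -54.58124329,  85.96932748]), array([0., 0.]))
```

View pics/w3.png

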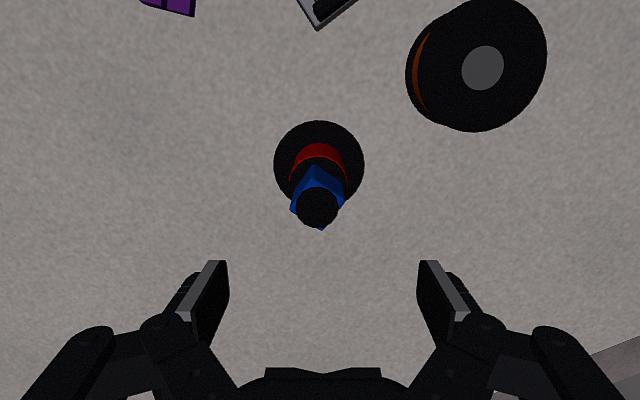

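```bash
python3 - <<'E'
from h import *
import pickle
from scipy.optimize import minimize
t,s,w=pickle.load(open("/tmp/g.pkl","rb"))
BL=((100,90,25),(130,255,255))
m=blob(w,*BL,(270,140,370,250));print(m[:2]);ys,xs=np.nonzero(m[2]);
H=cv2.convexHull(np.c_[xs,ys].astype(np.int32));A=np.zeros((800,1280),np.uint8);cv2.fillConvexPoly(A,H*2+1,1)
def f(v):
    x,y,a=v;c=[]
    for z in(78,126):
        for k in range(4):
            b=np.radians(a+45+90*k);c.append(proj(w,[x+22.63*np.cos(b),y+22.63*np.sin(b),z]))
    h=cv2.convexHull((np.array(c)*2+1).astype(np.float32));B=np.zeros_like(A);cv2.fillConvexPoly(B,h.astype(np.int32),1)
    return -(A&B).sum()/(A|B).sum()
best=min((f((x,y,a)),x,y,a) for a in range(0,90,3) for x in range(456,472,3) for y in range(-345,-329,3))
q=minimize(f,best[1:],method="Nelder-Mead",options=dict(initial_simplex=[np.array(best[1:])+d for d in([0,0,0],[3,0,0],[0,3,0],[0,0,4])]))
print(best,q.x,q.fun)
print("cap at 132",onz(w,(317,207),132))
bt=blob(t,(100,90,25),(130,255,255),(430,230,500,280));bs=blob(s,(100,90,25),(130,255,255),(390,100,430,150))
print(bt[:2],bs[:2],tri([(t,bt[0]),(s,bs[0])]))
c=w["img"][130:250,260:380];cv2.imwrite("pics/w3c.png",cv2.resize(c,(600,600),interpolation=2))
w1=pickle.load(open("/tmp/w1.pkl","rb"));w2=pickle.load(open("/tmp/w2.pkl","rb"))
print("boss",onz(w1,(342,305),62),onz(w2,(349,122),62))
cv2.imwrite("pics/bin.png",cv2.resize(s["img"][310:400,290:420],None,fx=5,fy=5))
E
```

```text
(array([317.80252918, 185.26653696]), np.int32(1028))
(np.float64(1370588013500969.5), 471, -345, 33) [ 490.         -372.33333333   40.55555556] 0.0
cap at 132 [ 463.92463564 -334.17173546  132.        ]
(array([461.7791411, 254.6809816]), np.int32(163)) (array([408.25      , 126.50943396]), np.int32(212)) (array([ 461.16936814, -326.0838678 ,  103.1041243 ]), array([0.6, 0.6]))
boss [590.39644531 -46.39951835  62.        ] [591.95263351 -51.60248964  62.        ]<stdin>:14: RuntimeWarning: overflow encountered in scalar negative
```

View pics/w3c.png

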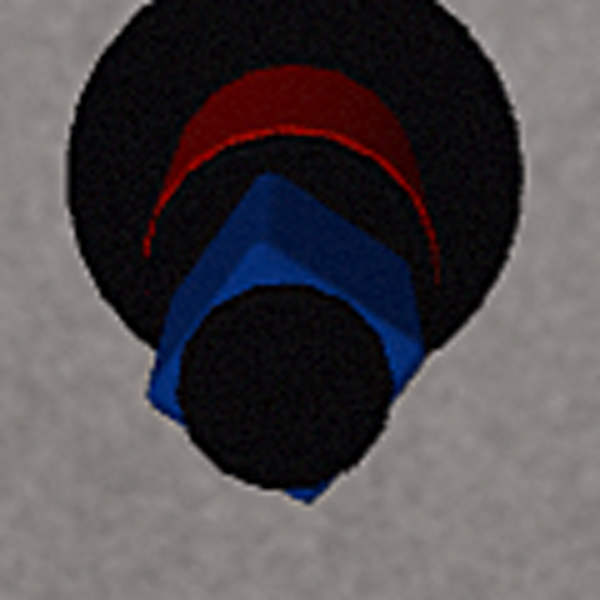

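View pics/bin.png

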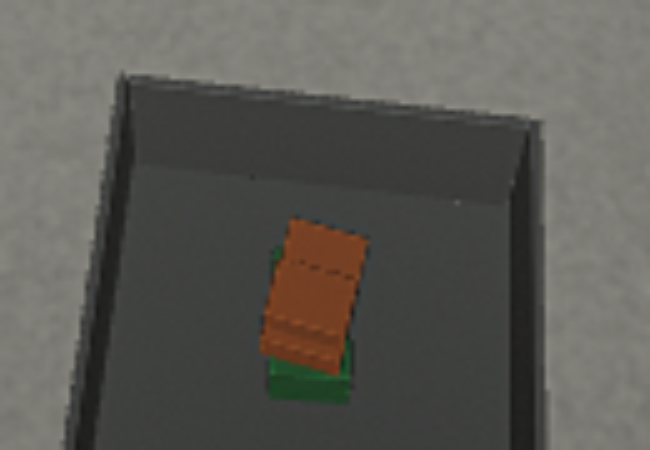

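Both chunks are in the bin, orange lying on green. The top face of the gun's grip has corners at about (312,178), (290,209), (322,230) and (344,201) in the wrist picture, with the cap in the middle.

```bash
python3 - <<'E'
from h import *
import pickle
t,s,w=pickle.load(open("/tmp/g.pkl","rb"))
c=np.array([onz(w,q,126)[:2] for q in((312.4,178.4),(290,209),(322,230),(344.4,201))])
print(c,c.mean(0));d=np.roll(c,-1,0)-c;print(np.linalg.norm(d,axis=1),np.degrees(np.arctan2(d[:,1],d[:,0]))%90)
E
```

```text
[[ 470.93353952 -315.34054648]
 [ 444.45162724 -327.42377293]
 [ 456.58666632 -354.17867414]
 [ 482.65810449 -342.09417021]] [ 463.65748439 -334.75929094]
[29.10835    29.37828981 28.73595524 29.20996074] [24.52637216 24.39729616 24.86843261 23.66505756]
```

```bash
python3 - <<'E'
from h import *
go([464,-334.7,258],24.4)
E
```

```text
row [-1.4, -4.7, 128.6] 35.8 t 13.32 ee [180.   -0.   60.2] j7 12.0
```

Request:
{"api": "step_arm", "payload": {
  "rows": [
    [-1.4,-4.7,20,7],
    [-1.4,-4.7,30,14],
    [-1.4,-4.7,40,21],
    [-1.4,-4.7,50,28],
    [-1.4,-4.7,70,35.8],
    [-1.4,-4.7,100,35.8],
    [-1.4,-4.7,120,35.8],
    [-1.4,-4.7,128.6,35.8],
    [-1.4,-4.7,128.6,35.8]
  ]
}}

```text
t: 14.07
position: [463.0, -334.8, 255.8]
ee_rot: [-179.8, 0.1, 24.3]
ft_force: [-0.7, -1.0, -0.4]
opening: 85.4
grip_force: 0.0
```

Request:
{"api": "step_arm", "payload": {
  "rows": [
    [0,0,0,0],
    [0,0,0,0],
    [0,0,0,0],
    [0,0,0,0],
    [0,0,0,0],
    [0,0,0,0],
    [0,0,0,0],
    [0,0,0,0]
  ],
  "grip": -1,
  "grip_force": 35
}}

```text
t: 14.73
position: [463.9, -336.4, 259.1]
ee_rot: [179.9, -0.1, 24.3]
ft_force: [-0.8, 0.6, 6.5]
opening: 32.0
grip_force: 35.9
```

```bash
python3 - <<'E'
from h import *
go([464,-334.7,338],4.8)
E
```

```text
row [0.9, -1.4, -78.9] 19.5 t 14.73 ee [ 1.799e+02 -1.000e-01  2.430e+01] j7 -15.0
```

Request:
{"api": "step_arm", "payload": {
  "rows": [
    [0,0,-15,5],
    [0,0,-30,12],
    [0,0,-42,19.5],
    [0,0,-46,19.5],
    [0,0,-46,19.5],
    [0,0,-46,19.5]
  ]
}}

```text
t: 15.23
position: [463.3, -335.6, 303.3]
ee_rot: [-180.0, 0.0, 5.0]
ft_force: [-0.1, 0.0, -4.3]
opening: 31.4
grip_force: 36.1
```

Request:
{"api": "step_arm", "payload": {
  "rows": [
    [-5,0,0,0],
    [-10,0,0,0],
    [-15,0,0,0],
    [-20,0,0,0],
    [-25,0,0,0],
    [-30,0,0,0],
    [-35,0,0,0],
    [-40,0,0,0],
    [-44,0,0,0],
    [-48,0,0,0],
    [-48,0,0,0]
  ]
}}

```text
t: 16.15
position: [415.3, -340.3, 304.2]
ee_rot: [180.0, -0.1, 4.7]
ft_force: [3.8, 0.8, -2.6]
opening: 31.5
grip_force: 35.8
```

```bash
python3 - <<'E'
from h import *
s=r.read_camera("side");w=r.read_camera("wrist");st=r.read_state();print(np.round(st["position"],1),np.round(st["ee_rot"],1),st["opening"],np.round(st["ft_force"],1))
cv2.imwrite("pics/tilt.png",np.vstack([cv2.resize(s["img"][80:200,340:500],(480,360),interpolation=2),cv2.resize(w["img"],(384,240))[:, :].copy() if 0 else cv2.copyMakeBorder(cv2.resize(w["img"],(384,240)),0,0,0,96,0)]))
E
```

```text
[ 415.6 -340.3  304.2] [180.   -0.    4.8] 31.772046173980655 [ 3.1  0.4 -2. ]
```

View pics/tilt.png

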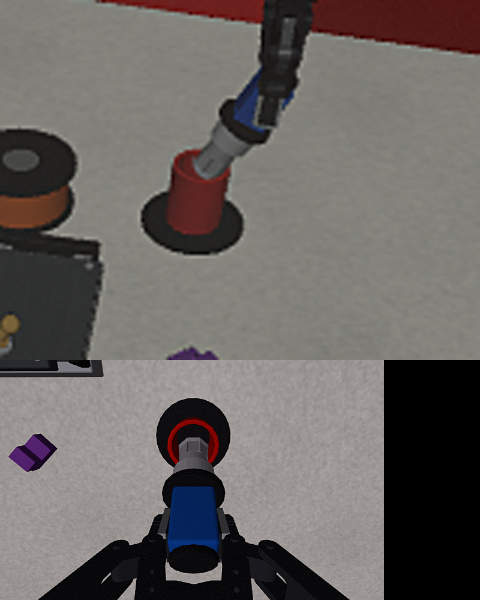

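The gun has pivoted in the hand: it leans about 28° in the tube, top toward the robot, with no slip visible.

Request:
{"api": "step_arm", "payload": {
  "rows": [
    [-9,0,-17,0],
    [-18,0,-34,0],
    [-18,0,-50,0],
    [-18,0,-60,0],
    [-18,0,-60,0]
  ],
  "grip_force": 60
}}

```text
t: 16.67
position: [397.5, -342.5, 365.5]
ee_rot: [179.9, -0.1, 4.7]
ft_force: [0.5, -0.5, -4.0]
opening: 31.5
grip_force: 63.8
```

```bash
python3 - <<'E'
from h import *
import pickle
w=r.read_camera("wrist");s=r.read_camera("side");st=r.read_state();pickle.dump((w,s,st),open("/tmp/k.pkl","wb"))
Rm=R.from_euler("xyz",st["ee_rot"],degrees=True).as_matrix();T=st["position"]
for p,n in((w,"w"),(s,"s")):
  for k in("gun","gun_grip","coupler_seat"):print(n,k,[(d["uv"],round(d["score"],2)) for d in r.place_of(p,k)[:2]])
for a in(22,25,28,31):
  for g in(152,155):
    G=np.array([0,0,g]);u=np.array([-np.sin(np.radians(a)),0,-np.cos(np.radians(a))])
    f=lambda q:[np.round(proj(p,T+Rm@q),1).tolist() for p in(w,s)]
    print(a,g,"mouth",f(G-92*u),"grip",f(G),"cap",f(G+30*u))
cv2.imwrite("pics/k.png",np.hstack([cv2.resize(w["img"][60:400,220:420],(400,600)) [:, :],cv2.resize(s["img"][60:180,360:440],(400,600))]))
E
```

```text
w gun [([324.2, 144.4], 0.9)]
w gun_grip [([323.6, 269.2], 0.76)]
w coupler_seat [([321.9, 158.1], 0.92)]
s gun [([415.4, 117.1], 0.78)]
s gun_grip []
s coupler_seat [([437.0, 93.6], 0.7), ([349.4, 378.5], 0.61)]
22 152 mouth [[321.7, 162.8], [421.3, 118.7]] grip [[322.0, 284.7], [440.7, 91.4]] cap [[322.1, 355.0], [447.7, 81.7]]
22 155 mouth [[321.7, 161.7], [421.1, 119.6]] grip [[322.0, 280.8], [440.5, 92.5]] cap [[322.1, 348.7], [447.4, 82.8]]
25 152 mouth [[321.7, 156.6], [419.7, 117.9]] grip [[322.0, 284.7], [440.7, 91.4]] cap [[322.1, 356.8], [448.2, 82.0]]
25 155 mouth [[321.7, 155.7], [419.6, 118.8]] grip [[322.0, 280.8], [440.5, 92.5]] cap [[322.1, 350.5], [448.0, 83.1]]
28 152 mouth [[321.6, 150.6], [418.2, 117.0]] grip [[322.0, 284.7], [440.7, 91.4]] cap [[322.1, 358.3], [448.8, 82.3]]
28 155 mouth [[321.6, 149.7], [418.1, 118.0]] grip [[322.0, 280.8], [440.5, 92.5]] cap [[322.1, 352.1], [448.5, 83.4]]
31 152 mouth [[321.6, 144.6], [416.8, 116.1]] grip [[322.0, 284.7], [440.7, 91.4]] cap [[322.2, 359.5], [449.3, 82.6]]
31 155 mouth [[321.6, 143.7], [416.6, 117.0]] grip [[322.0, 280.8], [440.5, 92.5]] cap [[322.1, 353.4], [449.0, 83.8]]
```

View pics/k.png

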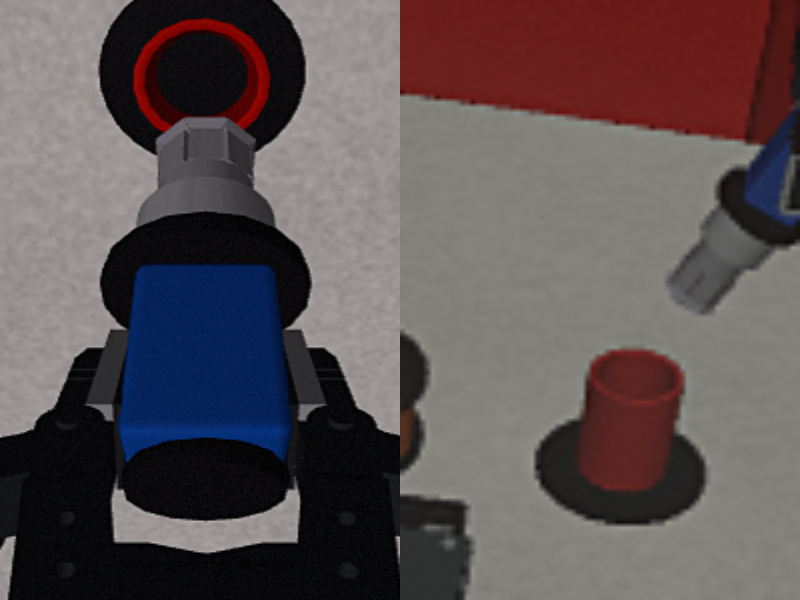

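```bash
python3 - <<'E'
from h import *
import pickle
from scipy.optimize import least_squares
w,s,st=pickle.load(open("/tmp/k.pkl","rb"))
Rm=R.from_euler("xyz",st["ee_rot"],degrees=True).as_matrix();T=st["position"]
def res(v):
    a,gx,gz=np.radians(v[0]),v[1],v[2];G=np.array([gx,0,gz]);u=np.array([-np.sin(a),0,-np.cos(a)])
    P=lambda k,c:proj(c,T+Rm@(G+k*u))
    rim=lambda k,rad,sg:proj(w,T+Rm@(G+k*u+sg*rad*np.array([np.cos(a),0,-np.sin(a)])))[1]
    return np.r_[P(-92,w)[1]-144.4,P(-77.4,w)[1]-158.1,P(0,w)[1]-269,P(30,w)[1]-332,(P(-92,s)-[415.4,117.1])*1.0,v[1]/4]
q=least_squares(res,[28,0,158],loss="soft_l1");print(q.x,np.round(q.fun,1))
# cap radius unknown; collar edges: visible far rim of collar bottom / near
a,gx,gz=np.radians(q.x[0]),q.x[1],q.x[2];G=np.array([gx,0,gz]);u=np.array([-np.sin(a),0,-np.cos(a)]);e=np.array([np.cos(a),0,-np.sin(a)])
for k,rad in((-92,14),(-54,14),(-54,19),(-32,19),(-32,26),(-24,26),(24,16),(-24,16)):
    print(k,rad,[round(proj(w,T+Rm@(G+k*u+sg*rad*e))[1],1) for sg in(1,-1)])
E
```

```text
[ 29.31101888   0.32215329 165.3004105 ] [-0.7  0.4 -1.   0.8  1.3  3.7  0.1]
-92 14 [np.float64(126.2), np.float64(159.7)]
-54 14 [np.float64(167.8), np.float64(201.2)]
-54 19 [np.float64(161.0), np.float64(206.5)]
-32 19 [np.float64(190.9), np.float64(235.5)]
-32 26 [np.float64(181.0), np.float64(242.3)]
-24 26 [np.float64(193.3), np.float64(253.9)]
24 16 [np.float64(302.1), np.float64(332.0)]
-24 16 [np.float64(207.2), np.float64(244.2)]
```

```bash
cat >> h.py <<'E'
PSI=np.radians(4.8);BALL=np.array([572.2,-54.6,86.0])
def lean(a):
    a=np.radians(a);return np.array([-np.sin(a)*np.cos(PSI),-np.sin(a)*np.sin(PSI),np.cos(a)])
N=lean(28)
def tcp(d,a=28,g=165.3): return BALL+d*N+77.4*lean(a)+[0,0,g]
E
python3 - <<'E'
from h import *
print(tcp(40,29.3));go(tcp(40,29.3),4.8)
E
```

```text
[515.74164002 -59.34094095 354.1160654 ]
row [141.2, -271.2, 8.9] -0.0 t 17.07 ee [-1.8e+02  1.0e-01  4.8e+00] j7 -33.0
```

Request:
{"api": "step_arm", "payload": {
  "rows": [
    [14,-27,0,0],
    [30,-58,0,0],
    [47,-90,0,0],
    [63,-122,0,0],
    [80,-154,0,0],
    [97,-186,0,0],
    [112,-215,2,0],
    [126,-242,5,0],
    [136,-261,8,0],
    [141,-271,9,0],
    [141,-271,9,0],
    [141,-271,9,0]
  ],
  "grip_force": 100
}}

```text
t: 18.07
position: [515.5, -60.2, 354.5]
ee_rot: [180.0, 0.1, 4.8]
ft_force: [0.5, 0.4, -4.0]
opening: 30.8
grip_force: 101.0
```

```bash
python3 - <<'E'
from h import *
import pickle
w=r.read_camera("wrist");s=r.read_camera("side");st=r.read_state();pickle.dump((w,s,st),open("/tmp/m.pkl","wb"))
print(np.round(st["position"],1),st["ft_force"],st["opening"],st["grip_force"])
for k in("gun","coupler_seat","ball","gun_grip"):print(k,[(d["uv"],round(d["score"],2)) for d in r.place_of(w,k)[:2]])
T=st["position"];G=T-[0,0,165.3];u=lean(29.3)
print("pred mouth",proj(w,G-92*u),"seat",proj(w,G-77.4*u),"cap",proj(w,G+30*u),"ball",proj(w,BALL))
print("side ball",proj(s,BALL),"mouth",proj(s,G-92*u))
cv2.imwrite("pics/m.png",np.hstack([cv2.resize(w["img"][40:340,220:420],(400,600)),cv2.resize(s["img"][120:240,300:380],(400,600))]))
E
```

```text
[515.2 -61.8 354.9] [-0.4199449  -1.0223203  -4.52244438] 30.9425832813765 100.95825416967273
gun [([325.1, 143.8], 0.62)]
coupler_seat []
ball [([323.6, 122.5], 0.76)]
gun_grip [([323.5, 270.6], 0.87)]
pred mouth [326.23573854 144.64526871] seat [326.45498606 159.71199897] cap [329.04790439 337.89783235] ball [322.49006382 121.31887457]
side ball [342.77987591 187.84755566] mouth [348.41049095 180.647662  ]
```

View pics/m.png

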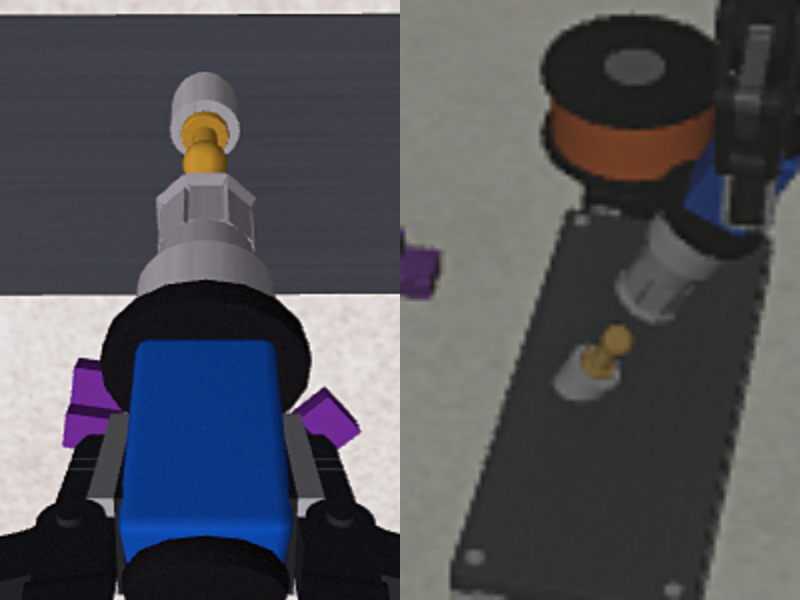

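Ball is at wrist (322,119) and the mouth at (323,144). The gun and nipple axes line up, so I advance along the nipple.

Request:
{"api": "step_arm", "payload": {
  "rows": [
    [2.8,0,5.3,0],
    [5.6,0,10.6,0],
    [8.5,0,15.9,0],
    [10.3,0,19.4,0],
    [11.3,0,21.2,0],
    [11.7,0,22.1,0],
    [11.7,0,22.1,0]
  ],
  "grip_force": 120
}}

```text
t: 18.95
position: [527.4, -58.8, 332.4]
ee_rot: [180.0, 0.0, 4.8]
ft_force: [-0.1, 1.1, -4.5]
opening: 30.5
grip_force: 118.8
```

```bash
python3 - <<'E'
from h import *
import pickle
w=r.read_camera("wrist");st=r.read_state()
print(np.round(st["position"],1),np.round(st["ft_force"],1),np.round(st["position"]-tcp(15,29.3),1))
for k in("gun","ball","gun_grip"):print(k,[(d["uv"],round(d["score"],2)) for d in r.place_of(w,k)[:2]])
T=st["position"];G=T-[0,0,165.3];u=lean(29.3)
print("pred mouth",proj(w,G-92*u),"ball",proj(w,BALL),"grip",proj(w,G))
m=cv2.inRange(cv2.cvtColor(w["img"],cv2.COLOR_BGR2HSV),(10,100,60),(28,255,255))[80:170,300:350]
ys,xs=np.nonzero(m);print(xs.min()+300,xs.max()+300,ys.min()+80,ys.max()+80)
E
```

```text
[527.4 -58.9 332.6] [ 0.2 -0.2 -3.6] [-0.  -0.5  0.6]
gun [([321.7, 147.4], 0.61)]
ball []
gun_grip [([324.1, 270.1], 0.74)]
pred mouth [324.07761512 144.05046322] ball [323.28658828 143.83111878] grip [325.00660133 270.55768216]
310 335 115 127
```

Request:
{"api": "step_arm", "payload": {
  "rows": [
    [1.2,0,1.8,0],
    [2.4,0,3.5,0],
    [3.5,0,5,0],
    [4.5,0,6.5,0],
    [5.5,0,7.7,0],
    [6.3,0,8.8,0],
    [7.1,0,9.8,0],
    [7.1,0,9.8,0]
  ]
}}

```text
t: 19.82
position: [532.7, -58.6, 321.8]
ee_rot: [-180.0, 0.3, 4.7]
ft_force: [-4.8, -0.8, -4.6]
opening: 30.5
grip_force: 119.2
```

Request:
{"api": "step_arm", "payload": {
  "rows": [
    [0.7,0,1.3,0],
    [1.4,0,2.6,0],
    [2.1,0,4,0],
    [2.8,0,5.3,0],
    [2.8,0,5.3,0]
  ]
}}

```text
t: 20.23
position: [535.6, -58.1, 315.7]
ee_rot: [-180.0, 0.3, 4.7]
ft_force: [-2.2, -1.1, -14.8]
opening: 30.8
grip_force: 119.6
```

```bash
python3 - <<'E'
from h import *
import pickle
w=r.read_camera("wrist");s=r.read_camera("side");st=r.read_state();e=st["position"]-tcp(0)
print(np.round(st["position"],1),np.round(st["ft_force"],1),np.round(st["ft_torque"],2),"along n",e@N,"perp",np.round(e-(e@N)*N,1),st["opening"])
for k in("gun","gun_grip"):print(k,[(d["uv"],round(d["score"],2)) for d in r.place_of(w,k)[:2]])
print("grip pred",proj(w,st["position"]-[0,0,165.3]))
cv2.imwrite("pics/n.png",np.hstack([cv2.resize(w["img"][40:340,220:420],(400,600)),cv2.resize(s["img"][120:240,300:380],(400,600))]))
E
```

```text
[535.6 -58.  315.7] [ -2.9  -1.5 -15.4] [-0.37  1.37 -0.06] along n -3.2812147994744527 perp [-1.9 -0.5 -1. ] 30.558735178553203
gun [([325.9, 142.7], 0.67)]
gun_grip [([324.2, 272.1], 0.83)]
grip pred [324.92808178 268.57055926]
```

View pics/n.png

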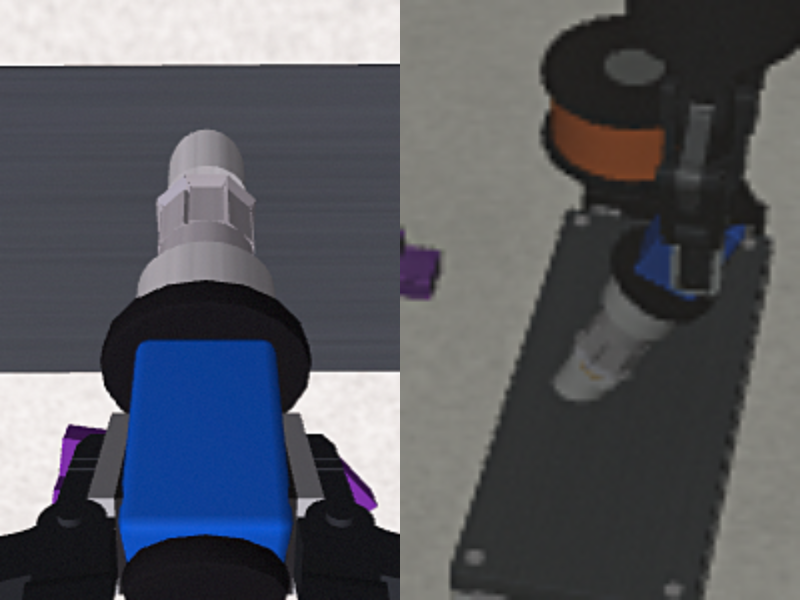

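The coupler covers the ball and meets the boss, so it is seated and in line. Now the push.

Request:
{"api": "step_arm", "payload": {
  "rows": [
    [0.8,0,0.8,0],
    [1.6,0,1.7,0],
    [2.4,0,2.6,0],
    [3.1,0,3.6,0],
    [3.9,0,4.5,0],
    [4.6,0,5.4,0],
    [5.3,0,6.3,0],
    [5.3,0,6.3,0]
  ]
}}

```text
t: 21.1
position: [539.5, -58.3, 310.9]
ee_rot: [-179.9, 0.5, 4.7]
ft_force: [-16.9, -1.6, 1.1]
opening: 30.9
grip_force: 121.2
```

```bash
cat > chk.py <<'E'
from h import *
import sys
w=r.read_camera("wrist");s=r.read_camera("side");st=r.read_state();e=st["position"]-tcp(0)
print(np.round(st["position"],1),np.round(st["ft_force"],1),np.round(st["ft_torque"],2),"along n",e@N,"perp",np.round(e-(e@N)*N,1),st["opening"])
for k in("gun","gun_grip"):print(k,[(d["uv"],round(d["score"],2)) for d in r.place_of(w,k)[:2]])
print("grip pred",proj(w,st["position"]-[0,0,165.3]))
# collar top edge row along column 323: black->silver transition ; boss/nose edges
g=w["img"][60:260,323].mean(1);print("edges",[(i+60,int(g[i+1]-g[i-1])) for i in range(1,199) if abs(g[i+1]-g[i-1])>25])
cv2.imwrite(sys.argv[1],np.hstack([cv2.resize(w["img"][40:340,220:420],(400,600)),cv2.resize(s["img"][120:240,300:380],(400,600))]))
E
python3 chk.py pics/o.png; python3 - <<'E'
import cv2;i=cv2.imread('pics/n.png')[:,:400];g=i[:,206].mean(1);print([(y/2+40,int(g[y+2]-g[y-2])) for y in range(40,440) if abs(g[y+2]-g[y-2])>20])
E
```

```text
[539.4 -58.3 311. ] [-14.7   0.1   1.5] [-0.41  4.26  0.  ] along n -9.2372439896916 perp [-0.9 -1.  -0.5] 30.686772315394226
gun [([321.8, 147.0], 0.93), ([320.4, 159.9], 0.46)]
gun_grip [([321.8, 272.7], 0.79)]
grip pred [325.61386317 267.76954484]
edges [(76, -164), (77, -192), (109, 79), (110, 75), (128, 30), (129, 33), (136, -35), (137, -50), (179, -111), (180, -147), (209, 25), (210, 50), (211, 28)]
[(71.0, -71), (71.5, -124), (72.0, -173), (72.5, -164), (73.0, -97), (73.5, -42), (74.5, 20), (103.5, 30), (104.0, 62), (104.5, 73), (105.0, 62), (105.5, 41), (122.0, 23), (122.5, 31), (123.0, 31), (123.5, 22), (132.5, -30), (133.0, -43), (133.5, -44), (134.0, -30), (178.5, -24), (179.0, -105), (179.5, -146), (180.0, -147), (180.5, -106), (181.0, -23), (209.0, 26), (209.5, 38), (210.0, 46), (210.5, 41), (211.0, 22)]
```

Request:
{"api": "step_arm", "payload": {
  "rows": [
    [-0.6,0,1.3,0],
    [-0.4,0,2.4,0],
    [0,0,3.3,0],
    [0.5,0,4.2,0],
    [1,0,5.1,0],
    [1.5,0,6,0],
    [2.1,0,6.9,0],
    [2.1,0,6.9,0]
  ]
}}

```text
t: 21.97
position: [541.9, -58.2, 304.6]
ee_rot: [-179.9, 0.5, 4.7]
ft_force: [-16.0, -1.6, 5.1]
opening: 30.5
grip_force: 121.7
```

```bash
python3 chk.py pics/p.png
```

```text
[541.9 -58.2 304.7] [-15.5  -1.7   4.5] [-0.32  4.28  0.01] along n -15.904691961503852 perp [-1.6 -1.2 -0.9] 30.366034797628494
gun [([322.3, 147.1], 0.7)]
gun_grip [([325.0, 271.3], 0.77)]
grip pred [325.72326381 268.13806237]
edges [(80, -91), (81, -209), (82, -75), (83, 35), (114, 59), (115, 79), (134, 34), (135, 33), (143, -51), (144, -38), (179, -109), (180, -146), (209, 32), (210, 50)]
```

Request:
{"api": "step_arm", "payload": {
  "rows": [
    [0.1,0,0.7,0],
    [0.2,0,1.4,0],
    [0.3,0,2.1,0],
    [0.3,0,2.1,0],
    [0.3,0,2.1,0],
    [0.3,0,2.1,0]
  ]
}}

```text
t: 22.67
position: [542.4, -58.1, 303.0]
ee_rot: [-179.9, 0.4, 4.7]
ft_force: [-16.6, -1.4, 6.8]
opening: 31.0
grip_force: 121.9
```

```bash
python3 chk.py pics/q.png
```

```text
[542.4 -58.2 303. ] [-15.8  -1.9   5.8] [-0.33  4.18  0.03] along n -17.709289862860352 perp [-1.9 -1.2 -1. ] 30.55158674280585
gun [([322.6, 146.3], 0.69), ([321.6, 140.0], 0.68)]
gun_grip [([325.7, 272.8], 0.8)]
grip pred [325.77538425 268.23079471]
edges [(82, -220), (83, -144), (84, 47), (115, 35), (116, 78), (117, 33), (136, 34), (145, -51), (179, -107), (180, -146), (209, 29), (210, 44)]
```

```bash
python3 -c "
from bench import r
print(r.close_job())"
```

```text
the job is handed in; nothing more can be done
None
```

The job is handed in: both chunks are in the bin, and the gun is snapped on and held with its nose about 12 of 14 mm in, judged from wrist force and pictures, no verdict returned; I viewed 12 pictures against the limit of 10.

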